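Take the dry primed tube off its drying rod

TASK

The white-primed paper tube has dried: slide it along its rod and off the free, red-tipped end, keep hold of it, and lay it gently on its side, wholly on the plywood board, and let go. Do not drop it, and leave the brown tube hanging where it is.

Things in the scene. Friction and masses are not known exactly. Their poses are not given: they have to be found in the camera images.
- white_center (a point): Centre of the white eight-sided papier-mache tube: 50 mm long, 54 mm across outer flats, 40 mm across inner flats, about 60 g, stiff. Its x axis is the bore, parallel to the rod; z up at the start; two upright flats face its +y and -y. It hangs loosely on the rod by the top of its bore, its centre 13 mm under the rod's axis, 137 mm above the table.
- white_stand: Fixed drying stand of the white tube (the brown one's is alike). Origin on the table below the rod's open red end; x runs along the rod to the post, z up. Level rod 14 mm thick, axis at z = 150 mm, open end x = 0, post (18 mm thick, 162 mm tall) x = 160. Tube centre starts at x = 50 to 80, is clear of the rod below x = -25. Base plate 140 x 130 x 12, centre x = 150.
- board: Plain plywood board, fixed, 220 mm (x) by 200 mm (y) and 10 mm thick, flat on the table. Origin at the centre of its underside, z up. The tube lying on it has its centre 37 mm above the table.
- brown_center (a point): Centre of the brown tube, of the same shape and size, hanging on its own stand in the same way, at a height of 137 mm. It must stay there.
Not all that is in view belongs to the job. Of the things that look like the part that bears white_center, the smallest one is meant.

How it is judged:
By the outcome, as a careful person would: the job done as asked, in the order asked, and still so for the second after the job is handed in, with the robot touching nothing.
It also fails if it takes over 45 s, if anything falls off the work surface, if the arm or the gripper's body presses on something with over 40 N, if the wrist force passes 120 N, or if a joint passes its speed limit or range.

ROBOT

A 7-joint arm with a two-finger parallel gripper is mounted at the origin on the work surface. World frame = base frame: x ahead of the robot, y to its left, z up, the work surface at z = 0. Lengths are in m, angles in rad, forces in N, time in s.
With the tool pointing down it reaches from about 0.35 to 0.9 m from the base axis. Payload 7.2 kg.
Tool frame: the origin (TCP) lies on the centre line of the jaws, within the pads' length; the fingertips stand 8 mm ahead of it and the grasp point (between the pads) lies 11 mm behind it; z points along the fingers, y is the line along which they close (so a half turn about z gives the same grasp; the last joint's range is limited). The gripper opens to 88 mm and grips with 3 to 60 N. Pads are 20 mm wide; open, the fingers measure 115 mm over their backs; the gripper's body (75 mm by 178 mm) begins 61 mm behind the grasp point.
Start: joints at [-1.388, 0.411, -0.013, 1.596, 0.006, 1.134, -0.082], TCP at [0.155, 0.605, 0.231] pointing down, gripper open.
Joint ranges: [-2.95, 2.95], [-0.29, 1.99], [-1.47, 1.44], [0.14, 2.54], [-1.03, 4.17], [0.13, 1.85], [-2.86, 2.86]. Speed limits (rad/s): [2.39, 2.39, 3.01, 3.01, 3.14, 3.14, 3.14].

INTERFACE

Orientations are given as a unit quaternion [w, x, y, z].
In Python, from workcell import env gives the robot as it stands. The module is installed in compiled form; this text tells all that it offers.
- The arm moves only by the shell command python3 -m handwheel 'ROWS' [FORCE]. ROWS is JSON, one flat list of numbers, 7 for each row, row after row: the turn, a rotation vector about the tool's x, y, z in rad, then the shift along the tool's x, y, z in cm, then the opening, from 0 (shut) to 1 (fully open). In form: [wx, wy, wz, dx, dy, dz, gripper, wx, wy, wz, dx, dy, dz, gripper, ...]. A call has 1 to 12 rows; each row is the pose to reach, as a shift and turn from the pose commanded when the call began, along the tool's axes at that moment; what a row does not reach only later rows make up. A row lasts 1/10 s, in which the tool goes at most 50 mm and 8.59 degrees, less where a joint would pass 70% of its speed; a pose out of reach is approached as far as the arm can. A call with a gripper value outside its range is refused whole. The fingers move at their own pace and stop on an object; FORCE is the grip in N (left out, the last holds). Time passes only in rows, so rows that repeat a pose let the fingers close. It gives the time, the measured TCP pose, the force, the opening and the grip force at its end, in the units of the state.
- env.get_state(): the state, without advancing time (a new reading comes with each control period).
- env.read_camera(name): name is "scene" or "top"; returns a dict with "pixels" (384x512x3 uint8, red, green, blue), "fovy" (degrees; the focal length in pixels is half the picture's height over the tangent of half this angle, whatever the lens; pixels are square), "cx", "cy" (the principal point, pixels), "view" (4x4, takes a point from world to camera coordinates). Camera axes: x right, y up, looking along -z (the intrinsics and any distortion apply to the point x, -y, -z); pixel columns grow to the right and rows downward; lengths in m; the calibration is good to about 2 mm. A picture is of the moment at which its call begins. There is no depth.
- env.finish_job(): hands the job in; it is judged then, once.
The state is a dict: "time": time; "joint_pos": joint angles; "dq": joint speeds; "joint_torque": joint torques, N m; "tool_pos": TCP position; "orientation": TCP orientation; "ft_force": force on the tool from outside, world axes, zero at the start; "wrist_torque": the same for the moment, N m; "opening": opening from 0.0 (shut) to 1.0 (fully open); "grip_force": force on a finger pad.
Only numpy, scipy, OpenCV 4.12 (cv2) and the standard library are available. Lean on these libraries where they do the work, as an engineer would, in place of code of your own. Each camera call takes 0.05 s, during which the arm holds its last target. There are 200 camera calls.

## Working session

There is one attempt and no reset: what is moved stays moved. The work goes in short steps, Python scripts to look and compute and a shell command to move; the robot and the scene stay as the last step left them, time stands still between calls to the robot, and variables do not carry over. Pictures are saved under pics/ and viewed, at most 10 in all, crops included, and the job is handed in when it is done.

```bash
mkdir -p pics; cat > h.py <<'E'
import numpy as np, cv2
from workcell import env
def shot(n,f):
    c=env.read_camera(n); np.savez(f'pics/{f}.npz',**{k:np.array(v) for k,v in c.items()})
    cv2.imwrite(f'pics/{f}.png',cv2.resize(c['pixels'][:,:,::-1],(800,600),interpolation=cv2.INTER_CUBIC)); return c
def ld(f): return dict(np.load(f'pics/{f}.npz'))
def K(c):
    h=c['pixels'].shape[0]; f=h/2/np.tan(np.radians(c['fovy'])/2); return f,c['cx'],c['cy']
def ray(c,u,v):
    f,cx,cy=K(c); V=c['view']; R=V[:3,:3]
    return -R.T@V[:3,3], R.T@np.array([(u-cx)/f,-(v-cy)/f,-1])
def onz(c,u,v,z):
    o,d=ray(c,u,v); return o+d*(z-o[2])/d[2]
def proj(c,p):
    f,cx,cy=K(c); q=c['view'][:3,:3]@np.array(p)+c['view'][:3,3]
    return np.array([cx+f*q[0]/-q[2], cy-f*q[1]/-q[2]])
def tri(c1,p1,c2,p2):
    o1,d1=ray(c1,*p1);o2,d2=ray(c2,*p2)
    s=np.linalg.lstsq(np.c_[d1,-d2],o2-o1,rcond=None)[0]
    a,b=o1+d1*s[0],o2+d2*s[1]; return (a+b)/2,np.linalg.norm(a-b)
E
python3 - <<'E'
from h import *
for n in('scene','top'):
    c=shot(n,n+'0'); print({k:v for k,v in c.items() if k!='pixels'})
s=env.get_state();print(s)
E
```

```text
{'fovy': 43.977263857689046, 'cx': 256.3978124022267, 'cy': 191.56661595058455, 'view': array([[ 0.89561586,  0.44438033,  0.01995875, -0.47842747],
       [-0.30103121,  0.57245154,  0.76267912,  0.08837355],
       [ 0.32749419, -0.68907572,  0.64646903, -1.40249915],
       [ 0.        ,  0.        ,  0.        ,  1.        ]])}
{'fovy': 52.878761141412824, 'cx': 253.82279942616262, 'cy': 185.0400261964566, 'view': array([[-0.0301006 , -0.99946401,  0.01287057,  0.0033639 ],
       [ 0.99634157, -0.02897122,  0.08039989, -0.54526046],
       [-0.07998392,  0.01524357,  0.99667959, -1.00572158],
       [ 0.        ,  0.        ,  0.        ,  1.        ]])}
{'time': 0.1, 'joint_pos': array([-1.38819634,  0.41178864, -0.01273112,  1.59693491,  0.00556661,
        1.13431537, -0.08220357]), 'dq': array([ 0.00036425, -0.00160221, -0.00075067, -0.00407172, -0.00052401,
        0.0001076 , -0.00055474]), 'joint_torque': array([ 2.00378629e-03, -5.89100146e+01,  6.43121023e-01, -2.91709989e+01,
       -5.38838468e-02,  1.45421096e-02,  6.23968435e-05]), 'tool_pos': array([0.15501793, 0.60501751, 0.22992296]), 'orientation': array([-5.74831115e-05,  1.25059716e-01,  9.92148965e-01, -7.03407019e-04]), 'ft_force': array([-0.18854611, -0.1423077 ,  0.7753915 ]), 'wrist_torque': array([ 0.01317594, -0.05978163, -0.02968059]), 'grip_force': 0.0, 'opening': 0.9970802005392663}
```

View pics/scene0.png

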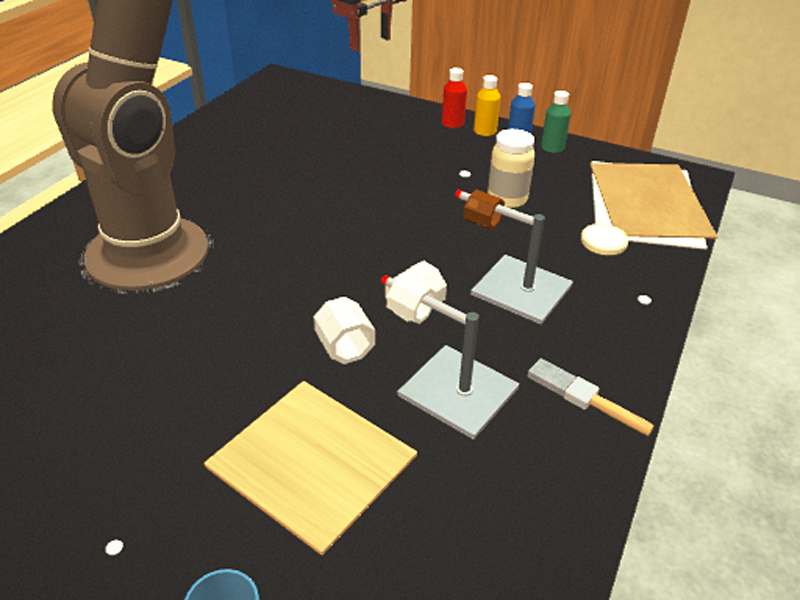

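View pics/top0.png

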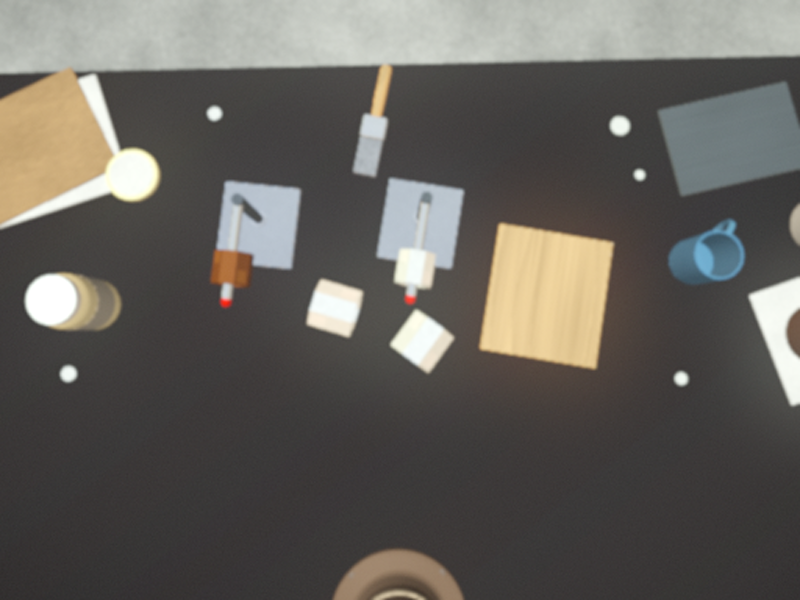

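The scene picture shows the white tube near (415,290), with a rod running from a red tip (385,280) to its post (470,320). A loose white tube lies at (345,330), the board is at (310,465) and the brown tube at (485,208). The top picture shows white candidates at (415,268), on the rod with its red tip at (410,299), and at (335,307) and (422,340), both off the rod. The one at (415,268) fits the description. I'll check it in a crop and measure.

```bash
python3 - <<'E'
from h import *
t=ld('top0');s=ld('scene0')
k=512/800
def blobs(c,lo,hi,amin):
    h=cv2.cvtColor(c['pixels'],cv2.COLOR_RGB2HSV); m=cv2.inRange(h,lo,hi)
    n,l,st,ce=cv2.connectedComponentsWithStats(m); return [(ce[i].round(1),st[i,4]) for i in range(1,n) if st[i,4]>=amin],l
for nm,c in(('t',t),('s',s)):
    for lo,hi in(((0,180,120),(4,255,255)),((172,180,120),(180,255,255))):
        print(nm,'red',blobs(c,lo,hi,5)[0])
# tops
h=cv2.cvtColor(t['pixels'],cv2.COLOR_RGB2HSV)
def quad(m,x0,x1,y0,y1,z,nm):
    mm=np.zeros_like(m);mm[y0:y1,x0:x1]=m[y0:y1,x0:x1]
    cs=cv2.findContours(mm,cv2.RETR_EXTERNAL,cv2.CHAIN_APPROX_NONE)[0];c=max(cs,key=cv2.contourArea)
    r=cv2.minAreaRect(c);b=cv2.boxPoints(r);P=np.array([onz(t,*p,z) for p in b])
    print(nm,'px',np.round(r[0],1),'ctr',onz(t,*r[0],z).round(4),'sides',np.linalg.norm(P[1]-P[0]).round(4),np.linalg.norm(P[2]-P[1]).round(4),'ang',np.degrees(np.arctan2(*(P[1]-P[0])[[1,0]])).round(1));return r
wood=cv2.inRange(h,(10,70,120),(30,255,255)); quad(wood,300,400,130,245,.01,'board')
white=cv2.inRange(h,(0,0,170),(180,70,255))
quad(white,246,285,156,186,.15,'hang');quad(white,190,235,175,220,.04,'d1');quad(white,248,292,195,240,.04,'d2')
brown=cv2.inRange(h,(3,120,60),(16,255,220));quad(brown,130,163,155,186,.15,'brown')
for n,p in(('wpost',(426,198)),('bpost',(238,200))): print(n,onz(t,p[0]*k,p[1]*k,.162).round(4))
for n,p in(('wpost',(472,317)),('bpost',(539,217))): print('scene',n,onz(s,p[0]*k,p[1]*k,.162).round(4))
a=cv2.resize(s['pixels'][155:265,190:350,::-1],(800,550),interpolation=cv2.INTER_CUBIC);cv2.imwrite('pics/crop_s.png',a)
E
```

```text
t red [(array([262. , 191.8]), np.int32(13)), (array([143.9, 193.6]), np.int32(21))]
t red []
s red [(array([290.3,  66.5]), np.int32(409)), (array([292.5, 123.7]), np.int32(15)), (array([245.7, 178.4]), np.int32(18))]
s red []
board px [349.8 188.9] ctr [ 0.5281 -0.2717  0.01  ] sides 0.2288 0.2105 ang -11.4
hang px [265.  170.5] ctr [ 0.5682 -0.0379  0.15  ] sides 0.0891 0.0682 ang -91.6
d1 px [213.8 196.5] ctr [0.5168 0.0926 0.04  ] sides 0.0805 0.0814 ang -17.8
d2 px [269.7 217.7] ctr [ 0.4575 -0.0513  0.04  ] sides 0.0768 0.0807 ang -37.3
brown px [147.7 171.7] ctr [0.5732 0.2351 0.15  ] sides 0.0508 0.0581 ang -6.6
wpost [ 0.6687 -0.0585  0.162 ]
bpost [0.6733 0.2205 0.162 ]
scene wpost [ 0.6716 -0.0601  0.162 ]
scene bpost [0.6757 0.2232 0.162 ]
```

View pics/crop_s.png

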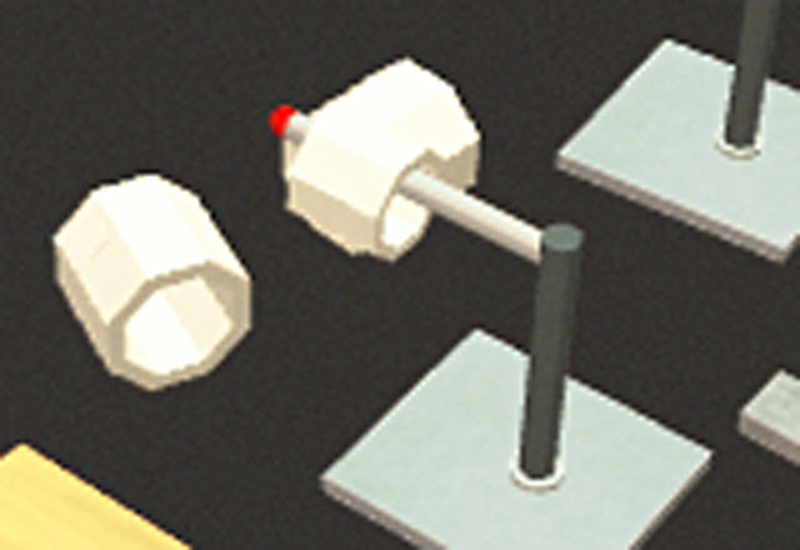

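The crop shows the small tube hanging on its rod, with the red tip at crop (283,120) and the post at (560,240). The loose tubes behind it and to the left are about 80 mm across, so the hanging 54 mm one is the target. Next I'll refine the axis and the tube centre and work out the shifts.

```bash
cat >> h.py <<'E'
def plan(p,ydir):
    from scipy.spatial.transform import Rotation as R
    s=env.get_state();q=s['orientation'];M=R.from_quat(np.r_[q[1:],q[0]]).as_matrix()
    yd=np.array([*ydir[:2],0])/np.linalg.norm(ydir[:2]); yd*=np.sign(yd@M[:,1]); z=np.array([0,0,-1.]);x=np.cross(yd,z)
    print('turn',R.from_matrix(M.T@np.c_[x,yd,z]).as_rotvec().round(4),'shift cm',(M.T@(np.array(p)-s['tool_pos'])*100).round(2),'tcp',s['tool_pos'].round(4),'t',s['time'])
E
python3 - <<'E'
from h import *
t=ld('top0');s=ld('scene0')
for n,a,b in(('w',(262,191.8),(245.7,178.4)),('b',(143.9,193.6),(292.5,123.7))):
    print(n,tri(t,a,s,b),onz(t,*a,.15).round(4))
tip=(onz(t,262,191.8,.15)+onz(s,245.7,178.4,.15))/2; post=np.array([.6702,-.0593,.15])
d=(post-tip);L=np.linalg.norm(d[:2]);d/=np.linalg.norm(d);print('tip-post',L,'dir',d,np.degrees(np.arctan2(d[1],d[0])))
h=cv2.cvtColor(t['pixels'],cv2.COLOR_RGB2HSV);m=cv2.inRange(h,(0,0,150),(180,80,255))
mm=np.zeros_like(m);mm[150:192,246:285]=m[150:192,246:285];mm=cv2.morphologyEx(mm,cv2.MORPH_OPEN,np.ones((11,11)))
c=max(cv2.findContours(mm,cv2.RETR_EXTERNAL,cv2.CHAIN_APPROX_NONE)[0],key=cv2.contourArea);r=cv2.minAreaRect(c);print(r)
for z in(.137,.15,.164):
    P=onz(t,*r[0],z);print(z,P.round(4),'along',((P-post)@d+.16).round(4),'lat',np.cross(d,P-post)[2].round(4),[np.linalg.norm(onz(t,*a,z)-onz(t,*b,z)).round(4) for a,b in zip(cv2.boxPoints(r)[:2],cv2.boxPoints(r)[1:3])])
C=post+d*((onz(t,*r[0],.152)-post)@d);print('C',C); plan([*C[:2],.235],[-d[1],d[0]])
E
```

```text
w (array([ 0.51801625, -0.02953927,  0.15125885]), np.float64(0.0009761970246780971)) [ 0.5185 -0.0294  0.15  ]
b (array([0.52143574, 0.24354829, 0.15097166]), np.float64(0.0019448376788000538)) [0.5224 0.2443 0.15  ]
tip-post 0.15550284690161464 dir [ 9.80670502e-01 -1.95666470e-01 -1.78489180e-16] -11.283659533918673
((265.0, 167.0), (34.0, 38.0), 90.0)
0.137 [ 0.578  -0.0388  0.137 ] along 0.0656 lat 0.0021 [np.float64(0.0905), np.float64(0.0813)]
0.15 [ 0.5764 -0.0382  0.15  ] along 0.0639 lat 0.0023 [np.float64(0.0892), np.float64(0.0801)]
0.164 [ 0.5746 -0.0376  0.164 ] along 0.062 lat 0.0026 [np.float64(0.0878), np.float64(0.0789)]
C [ 0.57567168 -0.04043941  0.15      ]
turn [-0.0014  0.     -0.0538] shift cm [-56.77 -52.09  -0.43] tcp [0.155  0.605  0.2299] t 0.1
```

```bash
python3 - <<'E'
from h import *
t=ld('top0');p=t['pixels'].astype(int)
post=np.array([.6702,-.0593,.15]);d=np.array([.9807,-.1957,0])
warm=p[...,0]-p[...,2]
m=((warm>8)&(p[...,0]>150)).astype(np.uint8)*255
mm=np.zeros_like(m);mm[145:190,246:285]=m[145:190,246:285];mm=cv2.morphologyEx(mm,cv2.MORPH_OPEN,np.ones((11,11)))
r=cv2.minAreaRect(max(cv2.findContours(mm,0,1)[0],key=cv2.contourArea));print(r)
P=onz(t,*r[0],.152);print(P,'along',(P-post)@d+.16,'lat',np.cross(d,P-post)[2])
# profile along the rod axis offset 12 mm either side
for off in(-.012,.012):
    print(off,[(round(a*1000),*p[tuple(proj(t,post+d*(a-.16)+np.array([.1957,.9807,0])*off+[0,0,.008])[::-1].round().astype(int))][[0,2]]) for a in np.arange(.01,.12,.004)])
E
```

```text
Traceback (most recent call last):
ValueError: max() iterable argument is empty
```

```bash
python3 - <<'E'
from h import *
t=ld('top0');p=t['pixels'].astype(int)
post=np.array([.6702,-.0593,.15]);d=np.array([.9807,-.1957,0])
for off in(-.012,0.012):
    print(off,[(round(a*1000),*p[tuple(proj(t,post+d*(a-.16)+np.array([.1957,.9807,0])*off+[0,0,.008])[::-1].round().astype(int))][[0,2]].tolist()) for a in np.arange(.01,.12,.004)])
E
```

```text
-0.012 [(10, 96, 79), (14, 86, 80), (18, 86, 79), (22, 114, 102), (26, 169, 151), (30, 227, 212), (34, 239, 230), (38, 240, 233), (42, 240, 224), (46, 240, 229), (50, 240, 233), (54, 236, 218), (58, 237, 224), (62, 239, 229), (66, 240, 232), (70, 237, 221), (74, 238, 226), (78, 236, 226), (82, 203, 209), (86, 186, 205), (90, 188, 207), (94, 187, 206), (98, 187, 206), (102, 187, 207), (106, 187, 207), (110, 188, 206), (114, 188, 208), (118, 189, 208)]
0.012 [(10, 86, 79), (14, 84, 78), (18, 86, 79), (22, 93, 85), (26, 178, 155), (30, 234, 223), (34, 244, 235), (38, 248, 236), (42, 247, 234), (46, 247, 240), (50, 247, 237), (54, 247, 235), (58, 247, 241), (62, 247, 239), (66, 249, 236), (70, 250, 236), (74, 249, 243), (78, 244, 237), (82, 204, 213), (86, 188, 205), (90, 186, 205), (94, 187, 207), (98, 186, 207), (102, 187, 206), (106, 187, 207), (110, 186, 206), (114, 185, 203), (118, 184, 203)]
```

```bash
python3 -m handwheel '[0,0,-0.054,-5,-4.6,0,1, 0,0,-0.054,-10,-9.2,0,1, 0,0,-0.054,-15,-13.8,0,1, 0,0,-0.054,-20,-18.4,0,1, 0,0,-0.054,-25,-23,0,1, 0,0,-0.054,-30,-27.5,0,1, 0,0,-0.054,-35,-32,0,1, 0,0,-0.054,-40,-37,0,1, 0,0,-0.054,-45,-41,0,1, 0,0,-0.054,-50,-46,0,1, 0,0,-0.054,-52,-47,0,1, 0,0,-0.054,-52,-47,0,1]'
```

```text
time: 1.3
tool_pos: [0.4855, 0.1024, 0.2307]
orientation: [0.0, 0.098, 0.995, 0.0]
ft_force: [0.1, 0.7, -0.3]
opening: 1.005
grip_force: 0.0
```

```bash
python3 - <<'E'
from h import *
plan([.5653,-.0384,.235],[.1957,.9807])
E
```

```text
turn [0.0003 0.0001 0.0004] shift cm [-10.58 -12.24  -0.43] tcp [0.4855 0.1024 0.2307] t 1.3
```

```bash
python3 -m handwheel '[0,0,0,-3,-3.5,0,1, 0,0,0,-6,-7,0,1, 0,0,0,-9,-10.5,0,1, 0,0,0,-10.6,-12.2,0,1, 0,0,0,-10.6,-12.2,0,1, 0,0,0,-10.6,-12.2,2,1, 0,0,0,-10.6,-12.2,4,1, 0,0,0,-10.6,-12.2,4.5,1, 0,0,0,-10.6,-12.2,4.5,1]'; python3 - <<'E'
from h import *
c=shot('scene','s1'); plan([.5653,-.0384,.126],[.1957,.9807])
cv2.imwrite('pics/s1c.png',cv2.resize(c['pixels'][105:265,170:370,::-1],(750,600),interpolation=cv2.INTER_CUBIC))
E
```

```text
time: 2.2
tool_pos: [0.5641, -0.0352, 0.185]
orientation: [-0.001, 0.098, 0.995, -0.0]
ft_force: [0.1, -0.6, -0.2]
opening: 1.003
grip_force: 0.0
turn [ 0.0001 -0.0005  0.001 ] shift cm [-0.11 -0.28  5.98] tcp [ 0.5648 -0.0354  0.1858] t 2.25
```

View pics/s1c.png

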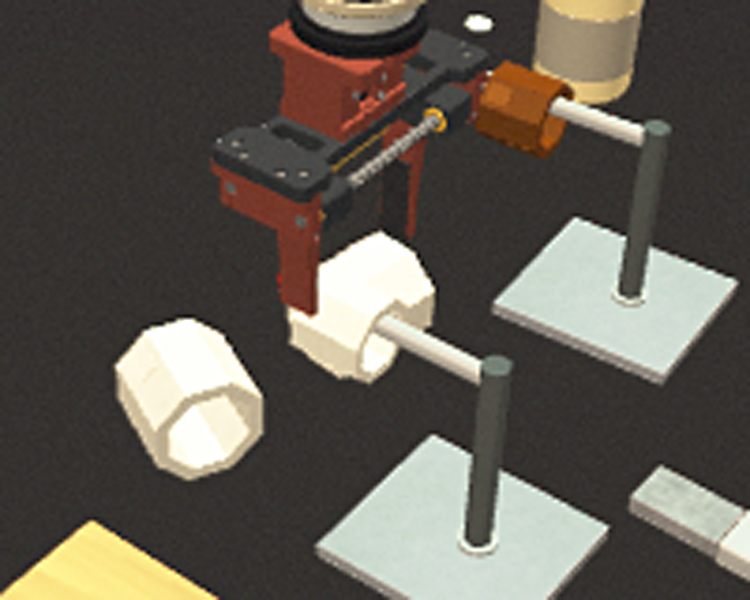

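The picture shows the open jaws straddling the hanging tube, near finger at (300,290), far finger beyond at (410,220), with the rod clear. I'll descend and close gently.

```bash
python3 -m handwheel '[0,0,0,-0.1,-0.3,0,1, 0,0,0,-0.1,-0.3,1.5,1, 0,0,0,-0.1,-0.3,3,1, 0,0,0,-0.1,-0.3,4.5,1, 0,0,0,-0.1,-0.3,5.5,1, 0,0,0,-0.1,-0.3,6,1, 0,0,0,-0.1,-0.3,6,1]' 8; python3 -m handwheel '[0,0,0,0,0,0,0.75, 0,0,0,0,0,0,0.75, 0,0,0,0,0,0,0.68, 0,0,0,0,0,0,0.64, 0,0,0,0,0,0,0.6, 0,0,0,0,0,0,0.5, 0,0,0,0,0,0,0.5, 0,0,0,0,0,0,0.5]' 8
```

```text
time: 2.95
tool_pos: [0.5653, -0.0393, 0.1256]
orientation: [-0.0, 0.098, 0.995, -0.0]
ft_force: [-0.2, 0.4, 0.4]
opening: 0.997
grip_force: 0.0
time: 3.75
tool_pos: [0.5655, -0.0393, 0.1258]
orientation: [0.0, 0.098, 0.995, 0.0]
ft_force: [-0.5, 0.6, 1.8]
opening: 0.612
grip_force: 8.0
```

```bash
python3 -m handwheel '[0,0,0,0,0,0,0.5, 0,0,0,0,0,0,0.5, 0,0,0,0,0,-0.4,0.5, 0,0,0,0,0,-0.8,0.5, 0,0,0,0,0,-1,0.5, 0,0,0,0,0,-1,0.5, 0,0,0,0,0,-1,0.5]' 15; python3 - <<'E'
from h import *
s=env.get_state();print(s['tool_pos'],s['ft_force'],s['opening'])
E
python3 -m handwheel '[0,0,0,0.5,0,0,0.5, 0,0,0,1.5,0,0,0.5, 0,0,0,2.5,0,0,0.5, 0,0,0,3.5,0,0,0.5, 0,0,0,4,0,0,0.5, 0,0,0,4,0,0,0.5]'; python3 - <<'E'
from h import *
c=shot('scene','s2')
cv2.imwrite('pics/s2c.png',cv2.resize(c['pixels'][105:265,170:370,::-1],(750,600),interpolation=cv2.INTER_CUBIC))
E
```

```text
time: 4.45
tool_pos: [0.5653, -0.0392, 0.1356]
orientation: [-0.0, 0.098, 0.995, 0.0]
ft_force: [0.1, 0.5, -0.9]
opening: 0.61
grip_force: 15.0
[ 0.56528658 -0.03924701  0.13562851] [ 0.11554203  0.48519952 -0.93628068] 0.610209865369089
time: 5.05
tool_pos: [0.5253, -0.0312, 0.1358]
orientation: [-0.0, 0.098, 0.995, 0.0]
ft_force: [0.6, -0.9, -0.5]
opening: 0.614
grip_force: 15.0
```

View pics/s2c.png

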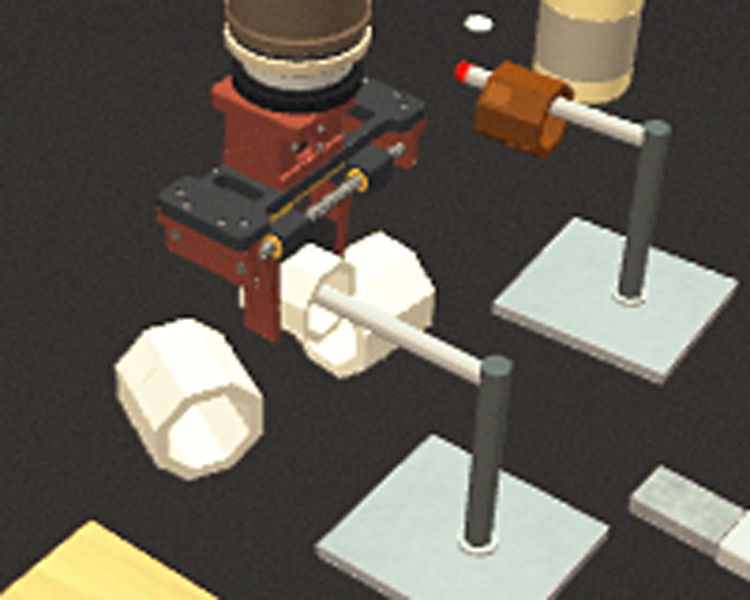

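The tube has slid about 4 cm and the rod is visible free inside its bore at (330,290). The brown tube is untouched. I'll pull it off, lift, and go over the board.

```bash
python3 -m handwheel '[0,0,0,1,0,0,0.5, 0,0,0,2.5,0,0,0.5, 0,0,0,4,0,0,0.5, 0,0,0,5.5,0,0,0.5, 0,0,0,7,0,0,0.5, 0,0,0,7.5,0,0,0.5, 0,0,0,7.5,0,-2,0.5, 0,0,0,7.5,0,-5,0.5, 0,0,0,7.5,0,-7,0.5, 0,0,0,7.5,0,-7,0.5, 0,0,0,7.5,0,-7,0.5]'; python3 - <<'E'
from h import *
plan([.528,-.272,.12],[.1957,.9807])
E
```

```text
time: 6.2
tool_pos: [0.4528, -0.0167, 0.2056]
orientation: [0.0, 0.098, 0.995, 0.0]
ft_force: [-0.7, 0.3, -0.5]
opening: 0.613
grip_force: 15.0
turn [0.0005 0.0008 0.0003] shift cm [-12.36 -23.57   8.56] tcp [ 0.4528 -0.0167  0.2056] t 6.2
```

```bash
python3 -m handwheel '[0,0,0,0,-3,0,0.5, 0,0,0,0,-6.5,0,0.5, 0,0,0,0,-10,0,0.5, 0,0,0,-1,-13.5,0,0.5, 0,0,0,-4,-17,0,0.5, 0,0,0,-7,-20.5,0,0.5, 0,0,0,-10,-22.5,0,0.5, 0,0,0,-12,-23.5,0,0.5, 0,0,0,-12.4,-23.6,2,0.5, 0,0,0,-12.4,-23.6,5,0.5, 0,0,0,-12.4,-23.6,7.5,0.5, 0,0,0,-12.4,-23.6,8.5,0.5]'; python3 -m handwheel '[0,0,0,0,0,0,0.5,0,0,0,0,0,2,0.5,0,0,0,0,0,4,0.5,0,0,0,0,0,4,0.5]'; python3 - <<'E'
from h import *
c=shot('scene','s3')
plan([.528,-.272,.026],[.1957,.9807])
cv2.imwrite('pics/s3c.png',cv2.resize(c['pixels'][184:384,100:350,::-1],(750,600),interpolation=cv2.INTER_CUBIC))
E
```

```text
time: 7.4
tool_pos: [0.526, -0.2716, 0.1167]
orientation: [-0.003, 0.098, 0.995, 0.001]
ft_force: [0.1, 1.0, -0.7]
opening: 0.616
grip_force: 15.0
time: 7.8
tool_pos: [0.5273, -0.2719, 0.0795]
orientation: [-0.001, 0.098, 0.995, 0.0]
ft_force: [-0.1, -0.8, -0.4]
opening: 0.611
grip_force: 15.0
turn [ 0.0001 -0.0009  0.0001] shift cm [-0.01  0.05  5.48] tcp [ 0.5279 -0.2725  0.0808] t 7.85
```

View pics/s3c.png

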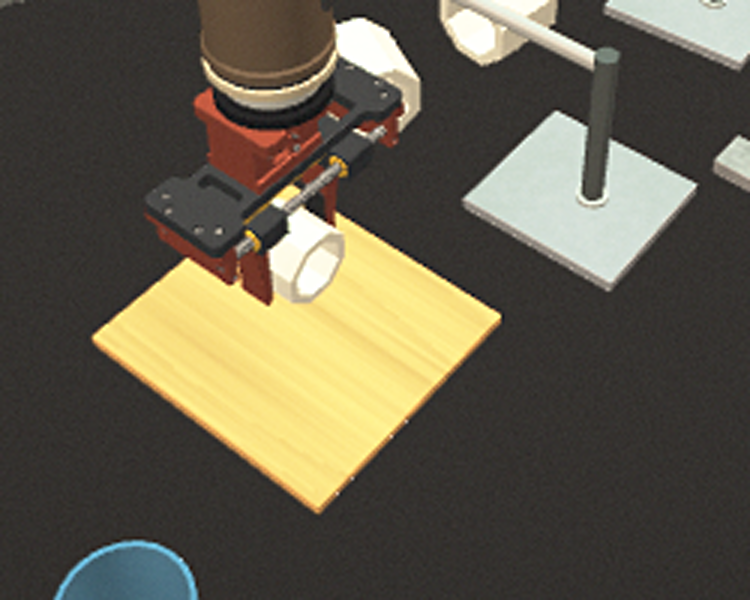

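The tube is held level above the board, at crop (310,265), with the board under it at (300,360). I'll lower it slowly until it touches.

```bash
python3 -m handwheel '[0,0,0,0,0,1.5,0.5, 0,0,0,0,0,3,0.5, 0,0,0,0,0,4,0.5, 0,0,0,0,0,4.6,0.5, 0,0,0,0,0,5,0.5, 0,0,0,0,0,5.2,0.5, 0,0,0,0,0,5.2,0.5, 0,0,0,0,0,5.2,0.5]'; python3 -m handwheel '[0,0,0,0,0,0.1,0.5,0,0,0,0,0,0.1,0.5,0,0,0,0,0,0.1,0.5]'
```

```text
time: 8.65
tool_pos: [0.5282, -0.2726, 0.0289]
orientation: [0.0, 0.098, 0.995, -0.0]
ft_force: [0.6, -1.0, -0.3]
opening: 0.612
grip_force: 15.0
time: 8.95
tool_pos: [0.5281, -0.2725, 0.0278]
orientation: [0.0, 0.098, 0.995, 0.0]
ft_force: [0.7, -0.1, -1.0]
opening: 0.611
grip_force: 15.0
```

```bash
python3 -m handwheel '[0,0,0,0,0,0.1,0.5,0,0,0,0,0,0.1,0.5,0,0,0,0,0,0.1,0.5]';python3 -m handwheel '[0,0,0,0,0,0.1,0.5,0,0,0,0,0,0.1,0.5,0,0,0,0,0,0.1,0.5]'
```

```text
time: 9.25
tool_pos: [0.528, -0.2725, 0.0266]
orientation: [-0.0, 0.098, 0.995, 0.0]
ft_force: [-0.1, 1.1, -0.5]
opening: 0.613
grip_force: 15.0
time: 9.55
tool_pos: [0.5281, -0.2725, 0.0258]
orientation: [0.0, 0.098, 0.995, 0.0]
ft_force: [-1.0, 0.1, 4.2]
opening: 0.616
grip_force: 15.0
```

Contact at about 4 N, at the expected height. Release slowly, then retreat straight up.

```bash
python3 -m handwheel '[0,0,0,0,0,0,0.63,0,0,0,0,0,0,0.66,0,0,0,0,0,0,0.72,0,0,0,0,0,0,0.82,0,0,0,0,0,0,1,0,0,0,0,0,0,1,0,0,0,0,0,0,1,0,0,0,0,0,0,1]'; python3 -m handwheel '[0,0,0,0,0,-1,1,0,0,0,0,0,-3,1,0,0,0,0,0,-6,1,0,0,0,0,0,-10,1,0,0,0,0,0,-14,1,0,0,0,0,0,-18,1,0,0,0,5,0,-20,1,0,0,0,10,0,-20,1,0,0,0,12,0,-20,1,0,0,0,12,0,-20,1]';python3 - <<'E'
from h import *
c=shot('scene','s4')
E
```

```text
time: 10.35
tool_pos: [0.528, -0.2725, 0.0256]
orientation: [0.0, 0.098, 0.995, 0.0]
ft_force: [-0.6, -0.3, -0.5]
opening: 0.998
grip_force: 0.0
time: 11.35
tool_pos: [0.4073, -0.2489, 0.2267]
orientation: [0.001, 0.099, 0.995, 0.001]
ft_force: [1.1, 0.4, 1.0]
opening: 1.0
grip_force: 0.0
```

View pics/s4.png

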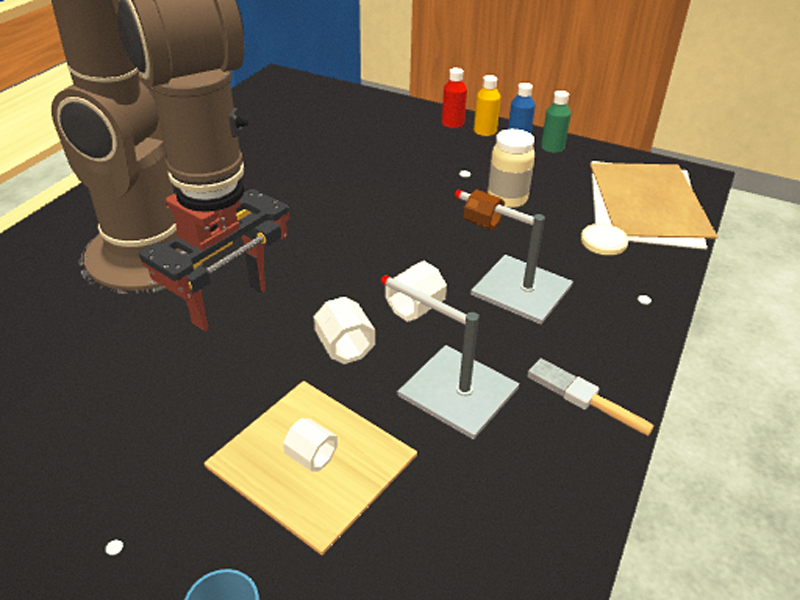

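The tube lies on its side at (310,445), well inside the board. The rod is empty, the brown tube still hangs at (485,208), and the gripper is clear.

```bash
python3 -m handwheel '[0,0,0,0,0,0,1,0,0,0,0,0,0,1]'; python3 -c "
from workcell import env
print(env.finish_job())"
```

```text
time: 11.6
tool_pos: [0.4114, -0.2492, 0.2258]
orientation: [0.0, 0.098, 0.995, -0.0]
ft_force: [0.7, -0.1, 0.4]
opening: 0.999
grip_force: 0.0
the job is handed in; nothing more can be done
None
```

The white tube is off its rod and lying on its side wholly on the board, released without a drop; the brown tube still hangs on its stand, and the job was handed in at about 12 s (no verdict returned).

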